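# Tuck the lap-joint strip under the upper plate

## Robot

A 6-joint arm with a two-finger parallel gripper is mounted at the origin on the work surface; the furniture and walls round the work are solid. World frame = base frame: x ahead of the robot, y to its left, z up, the work surface at z = 0. Lengths are in m, angles in rad, forces in N, time in s.
With the tool pointing down it reaches from about 0.325 to 0.775 m from the base axis. Payload 5.5 kg.
Tool frame: the origin (TCP) lies at the very end of the fingers, on their centre line; the grasp point (between the pads) lies 19 mm behind it; z points along the fingers, y is the line along which they close (so a half turn about z gives the same grasp; the last joint's range is limited). The gripper opens to 85 mm and grips with 20 to 120 N. Pads are 22 mm wide; open, the fingers measure 114 mm over their backs; the gripper's body (76 mm by 85 mm) begins 54 mm behind the grasp point. The pads swing forward as they close: fully open they stand 13 mm farther back than shut.
Start: joints at [-1.237, 0.091, 1.231, -0, 1.82, -0.057], TCP at [0.229, -0.555, 0.231] pointing down, gripper open.
Joint ranges: [-2.87, 2.87], [-0.86, 2.18], [0.17, 2.46], [-1.51, 4.65], [0.06, 2.69], [-2.65, 2.65]. Speed limits (rad/s): [2.57, 2.57, 3.01, 3.14, 3.14, 3.14].

## Interface

Orientations are given as [roll, pitch, yaw] about the fixed x, y, z axes, in that order (R = Rz(yaw) Ry(pitch) Rx(roll)).
In Python, from bench import arm gives the robot as it stands. Calls block until the motion is done:
- arm.move_pose(position, orientation): joint-space move of the TCP to a pose.
- arm.move_l(position, attitude=None, velocity=0.15, f_stop=None): straight line of the TCP; attitude=None keeps the orientation; velocity is the mean speed in m/s. With f_stop (N) it stops when the force on the tool has changed by that much, and returns True; else False.
- arm.move_joints(angles): joint-space move.
- arm.grip(opening, squeeze=None): opening from 0.0 (shut) to 1.0 (fully open); squeeze is the grip in N (None keeps the last); returns when the fingers have stopped.
- arm.pause(seconds).
- arm.ik(position, orientation): joint angles nearest the present ones, or None.
- arm.read_state(): the state.
- arm.read_camera(name): name is "scene" or "top"; returns a dict with "pixels" (384x512x3 uint8, blue, green, red), "fx", "fy", "cx", "cy" (pixels), "world_from_camera" (4x4, takes a point from camera to world coordinates). Camera axes: x right, y down, z forward; pixel columns grow to the right and rows downward; lengths in m; the calibration is good to about 2 mm. A picture is of the moment at which its call begins. There is no depth.
A pose or a line that the arm cannot do raises arm.PlanningError and nothing moves.
- arm.hand_in(): hands the job in; it is judged then, once.
The state is a dict: "time_s": time; "joint_pos": joint angles; "qd": joint speeds; "joint_torque": joint torques, N m; "eef_pos": TCP position; "ee_rot": TCP orientation; "wrist_force": force on the tool from outside, world axes, zero at the start; "ft_torque": the same for the moment, N m; "width": opening from 0.0 (shut) to 1.0 (fully open); "finger_force": force on a finger pad.
Only numpy, scipy, OpenCV 4.12 (cv2) and the standard library are available. Lean on these libraries where they do the work, as an engineer would, in place of code of your own. Each camera call takes 0.05 s, during which the arm holds its last target. There are 200 camera calls.

## Task

Open the mouth of the lap-joint jig by pressing its red plunger right down to its stop, then pick up the aluminium strip by its orange tab, lay it on the grey pad and slide its plain end under the steel leaf, fully home against the brass stop bar, without lifting the leaf and leaving the other things on the bench alone. Finish while still holding the strip: keep pressing it down flat on the pad with about 10 N, not letting go.

Things in the scene. Friction and masses are not known exactly. Their poses are not given: they have to be found in the camera images.
- jig: Fixed blue jig plate 200 x 100 x 16 mm; origin at the centre of its underside, on the bench. Its +x axis is the way the strip goes in (the leaf lies at the +x end), +z up. The steel leaf overhangs it on two aluminium shoulders 64 mm apart (inner faces at y = -32 and +32 mm, from x = 12 to 92 mm); under the leaf a brass stop bar across the channel has its face at x = 46 mm.
- pad: Thin grey pad 150 x 54 x 2 mm fixed on the jig, on which the strip slides; origin at its underside, 16 mm above the jig's origin; it runs from x = -93 to +57 mm of the jig; its top is 18 mm above the bench.
- leaf_lip (a point): Middle of the front edge of the flat part of the steel leaf, on its underside: 8 mm above the pad, at x = 10 mm of the jig. The leaf is 84 mm wide and 3 mm thick; in front of this point a turned-up lip runs another 10 mm towards -x, up to about 17 mm above the pad.
- leaf (a joint): Hinge of the steel leaf at its far (+x) end, 80 mm from the leaf_lip point: 0 rad lying on the shoulders, positive when its front edge is lifted; it is light and falls back by itself.
- plunger_top (a point): Centre of the flat top of the red plunger head (18 mm diameter), at x = -6, y = +37 mm of the jig; about 36 mm above the pad when up, 26 mm when down. A steel tongue joined to it stands across the pad (x = -8 to -4 mm, y = -16 to +37 mm, up to 8 mm above the pad) and blocks the mouth while the plunger is up; at the stop the tongue is sunk below the pad's top.
- plunger (a joint): Travel of the red plunger: 0 m up, 0.010 m down at its stop; may start up to 2 mm down. It takes 2 to 4 N to push and a friction detent keeps it where it is left.
- strip: Loose aluminium strip 110 x 36 x 4 mm, 60 to 110 g, with an orange grip tab standing on its tail; origin at the centre of its underside; +x points to the plain end that is tucked in, +z up.
- strip_nose (a point): Middle of the lower edge of the strip's plain end, 55 mm along +x from the strip's origin.
- strip_tab (a point): Point to grip on the orange tab, 20 mm above the strip's underside. The tab is 12 mm thick along the strip's x, 30 mm wide along y, its top 32 mm above the strip's underside; its centre is 45 mm along -x from the strip's origin. The gripper closes on it along the strip's x.
- dropper_bottle: Amber dropper bottle, 34 mm diameter, 102 mm tall, standing at the back right; leave alone. Origin at its underside.
- slide_case: Blue and white box of slides, 36 x 84 x 34 mm, on the left; leave alone. Origin at its underside.
- tape_roll: Black roll of tape, 62 mm diameter, 19 mm high, at the back left; leave alone. Origin at its underside.
- dish: Clear covered dish, 62 mm diameter, 15 mm high, at the front right; leave alone. Origin at its underside.
- tin: Flat grey tin, 58 mm diameter, 19 mm high, at the back; leave alone. Origin at its underside.

How it is judged:
On the way, in this order (a step that is already met when the one before it is completed fails the run):
1. the red plunger is pressed down to its stop (value of joint plunger above 0.0085 m), for 0.2 s.
2. the strip's plain end is under the leaf, past its front edge, low on the pad (x of strip_nose in the frame of jig above 0.02 m and z of strip_nose in the frame of jig between 0.014 and 0.024 m), for 0.1 s.
At the end, for the whole second after the job is handed in: Plunger within 1.5 mm of its stop; strip's nose within 6 mm of the stop bar, 14 mm of the centre line and 2.5 mm of the pad's top; strip flat within 0.03 rad, in line within 0.15 rad, at rest; leaf down within 0.02 rad; fingers on the strip (over 2 N), strip pressed on the pad with over 4 N (value of joint plunger above 0.0085 m and x of strip_nose in the frame of jig above 0.04 m and z of strip_nose in the frame of jig between 0.015 and 0.0205 m and y of strip_nose in the frame of jig between -0.014 and 0.014 m and angle between the x axis of strip and the x axis of jig, either way round below 0.15 rad and angle between strip's own z axis and vertical below 0.03 rad and value of joint leaf below 0.02 rad and contact force between strip and pad above 4 N and contact force between the fingers and strip above 2 N and linear speed of strip below 0.02 m/s); the arm keeps its last pose, push and grip.
It fails at once if the leaf is lifted (more than 0.05 rad, 4 mm at its front edge) (value of joint leaf above 0.05 rad).
It fails at once if another thing on the bench is moved by more than 20 mm (distance of any of dropper_bottle, slide_case, tape_roll, dish, tin from where it was at the start of the episode above 0.02 m).
It also fails if it takes over 51 s, if anything falls off the work surface, if the arm or the gripper's body presses on something with over 40 N, if the wrist force passes 120 N, or if a joint passes its speed limit or range.

## Working session

There is one attempt and no reset: what is moved stays moved. The work goes in short steps, each a Python script; the robot and the scene stay as the last script left them, time stands still between calls to the robot, and variables do not carry over. Pictures are saved under pics/ and viewed, at most 10 in all, crops included, and the job is handed in when it is done.

```bash
mkdir -p pics
python3 - <<'E'
from bench import arm
import cv2,pickle
d={}
for n in("top","scene"):
    c=arm.read_camera(n); d[n]=c; cv2.imwrite(f"pics/{n}0.png",cv2.resize(c["pixels"],None,fx=1.5,fy=1.5,interpolation=cv2.INTER_CUBIC))
    print(n,c["fx"],c["fy"],c["cx"],c["cy"],c["world_from_camera"])
pickle.dump(d,open("cam.pkl","wb")); s=arm.read_state();print(s["wrist_force"],s["ee_rot"],s["time_s"])
E
```

```text
top 346.6817825459737 346.6817825459737 255.2499230946218 192.10404755636108 [[ 0.00666703 -0.99598211  0.0893039   0.3416711 ]
 [-0.99960565 -0.00420178  0.02776488 -0.02339868]
 [-0.02727809 -0.08945379 -0.99561736  0.9198952 ]
 [ 0.          0.          0.          1.        ]]
scene 367.2812803175671 367.2812803175671 258.8323472557721 191.96887356376538 [[-0.71640179 -0.30945004  0.62530724 -0.13303199]
 [-0.69712536  0.35347942 -0.62375359  0.57027648]
 [-0.02801267 -0.88277572 -0.46895876  0.49477156]
 [ 0.          0.          0.          1.        ]]
[-0.64632826 -0.65076972  0.06182347] [-3.13978243e+00 -9.36851469e-05  3.90838361e-01] 0.1
```

View pics/top0.png

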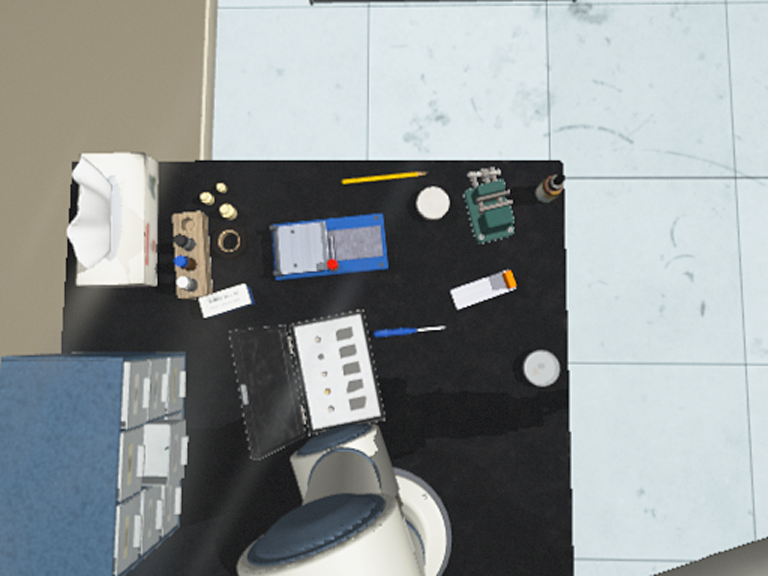

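View pics/scene0.png

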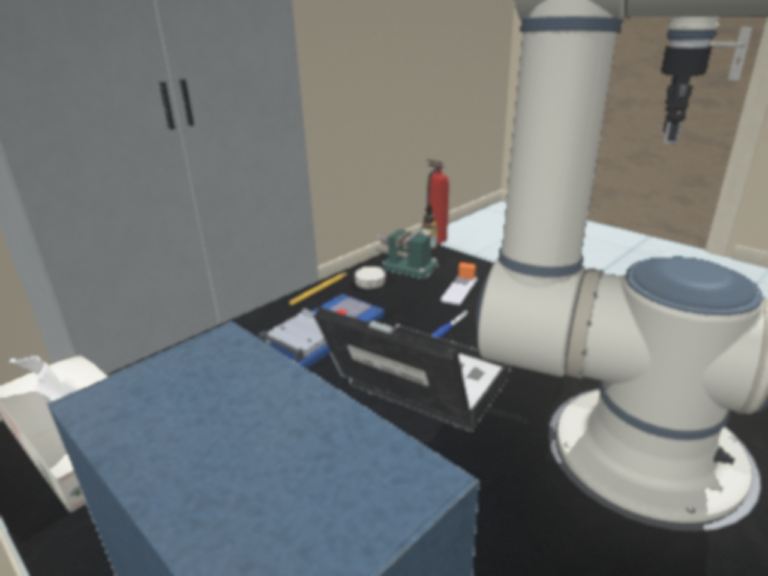

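The top view shows the jig at about (330,247) with the leaf on the left, so the strip goes in towards the left (+y). The red plunger is at (332,265), and the strip is at (484,288) with its tab on the right. I'll enlarge this area.

Run:
```python
import cv2,pickle
p=pickle.load(open("cam.pkl","rb"))["top"]["pixels"]
a=p[135:195,175:265]; b=p[172:212,290:350]
cv2.imwrite("pics/jig.png",cv2.resize(a,None,fx=8,fy=8,interpolation=cv2.INTER_CUBIC))
cv2.imwrite("pics/strip.png",cv2.resize(b,None,fx=10,fy=10,interpolation=cv2.INTER_CUBIC))
```

```text
(no output)
```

View pics/jig.png

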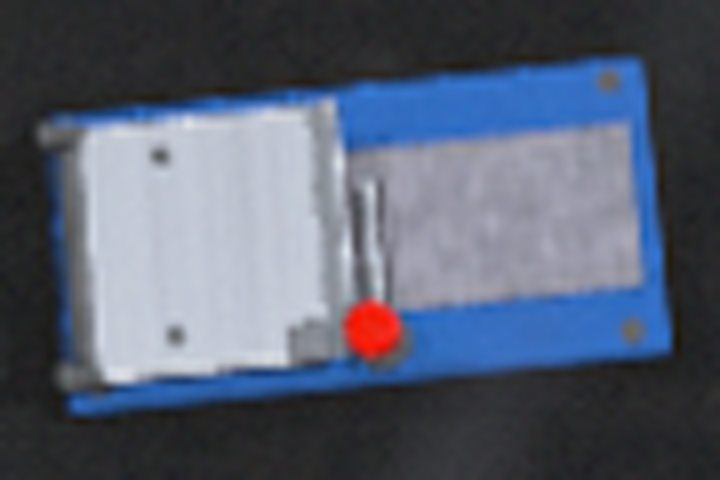

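View pics/strip.png

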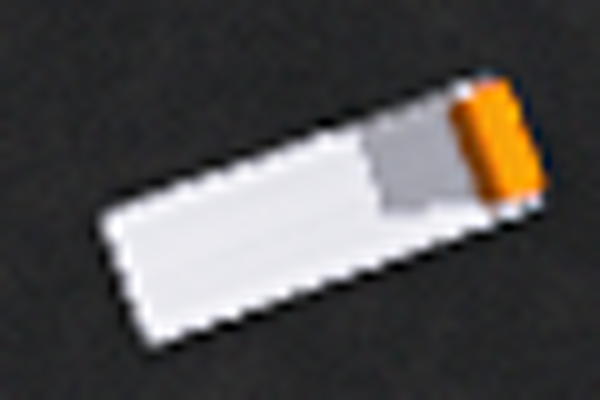

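Jig crop: right plate corners (643,62) and (670,352), bottom left (68,412), pad right end (630,124) and (642,285), plunger (372,330). Strip crop: nose corners (100,215) and (152,350), tail corners (490,75) and (545,206), tab on the right. Next I fit the poses.

```bash
cat > h.py <<'E'
import numpy as np
from scipy.optimize import least_squares
def ray(c,u,v,z):
    T=np.array(c["world_from_camera"]); d=T[:3,:3]@[(u-c["cx"])/c["fx"],(v-c["cy"])/c["fy"],1]
    return (T[:3,3]+d*(z-T[2,3])/d[2])[:2]
def fit(c,pts,s,ou,ov,x0):
    "pts: u,v in crop, model x,y, world z"
    P=np.array(pts,float); W=np.array([ray(c,(u+.5)/s-.5+ou,(v+.5)/s-.5+ov,z) for u,v,_,_,z in P])
    def f(p):
        C,S=np.cos(p[2]),np.sin(p[2]); return (P[:,2:4]@[[C,S],[-S,C]]+p[:2]-W).ravel()
    r=least_squares(f,x0,loss="soft_l1",f_scale=.003); return r.x,(f(r.x)*1e3).round(1).reshape(-1,2)
def pt(p,x,y):
    C,S=np.cos(p[2]),np.sin(p[2]); return np.array([p[0]+C*x-S*y,p[1]+S*x+C*y])
E
python3 - <<'E'
from h import *
import pickle
from bench import arm
c=pickle.load(open("cam.pkl","rb"))["top"]
j,r=fit(c,[(643,62,-.1,-.05,.016),(670,352,-.1,.05,.016),(68,412,.1,.05,.016),(630,124,-.093,-.027,.018),(642,285,-.093,.027,.018),(372,330,-.006,.037,.054)],8,175,135,[.5,.07,1.6])
print(j,r)
s,r=fit(c,[(100,215,.055,-.018,.004),(152,350,.055,.018,.004),(490,75,-.055,-.018,.004),(545,206,-.055,.018,.004),(455,105,-.039,-.015,.032),(503,80,-.051,-.015,.032),(545,190,-.051,.015,.032),(495,200,-.039,.015,.032)],10,290,172,[.5,-.2,1.8])
print(s,r)
np.save("j.npy",j);np.save("s.npy",s)
print(pt(j,-.006,.037),pt(s,-.045,0),pt(s,.055,0))
for y in(j[2],j[2]-np.pi,j[2]-np.pi/2,j[2]+np.pi/2):
    print(y,arm.ik([*pt(j,-.006,.037),.1],[np.pi,0,y]))
for y in (s[2]-np.pi/2,s[2]+np.pi/2):print(y,arm.ik([*pt(s,-.045,0),.1],[np.pi,0,y]))
E
```

```text
[0.49735976 0.09791676 1.67092072] [[ 1.7 -0.1]
 [-0.9 -0.6]
 [-0.3  0. ]
 [-0.6  0.5]
 [-0.6 -0.6]
 [ 0.9  0.8]]
[ 0.42277488 -0.17272223  1.92638253] [[-1.3  0.1]
 [ 0.6  1.1]
 [-0.6  0. ]
 [ 0.4  1.4]
 [ 2.4 -1. ]
 [ 0.1  0.1]
 [ 0.2 -0.1]
 [-1.3 -1.6]]
[0.46114481 0.08824839] [ 0.43844118 -0.21490715] [ 0.40362719 -0.12116289]
1.6709207189130169 [ 1.16603098e-01 -2.53032484e-01  1.78871915e+00 -4.44089210e-16
  1.60590599e+00  1.64787055e-02]
-1.4706719346767763 None
0.1001243921181203 [ 1.16603098e-01 -2.53032484e-01  1.78871915e+00 -4.44089210e-16
  1.60590599e+00  1.58727503e+00]
3.2417170457079134 [ 0.1166031  -0.25303248  1.78871915  0.          1.60590599 -1.55431762]
0.35558620695984033 [-5.25434975e-01 -1.99468733e-01  1.74313147e+00 -4.44089210e-16
  1.59792992e+00  6.89775145e-01]
3.4971788605496332 [-0.52543497 -0.19946873  1.74313147  0.          1.59792992 -2.45181751]
```

Run:
```python
from h import *
from bench import arm
j=np.load("j.npy"); p=pt(j,-.006,.037); o=[np.pi,0,j[2]-np.pi/2]
arm.grip(0.0,40)
arm.move_pose([*p,.12],o)
arm.move_l([*p,.062],velocity=.1)
f0=arm.read_state()["wrist_force"]
print(arm.move_l([*p,.040],velocity=.015,f_stop=14)); s=arm.read_state(); print(s["eef_pos"],s["wrist_force"]-f0,s["time_s"])
arm.pause(.3); s=arm.read_state(); print(s["eef_pos"],s["wrist_force"]-f0)
arm.move_l([*p,.12],velocity=.15)
arm.grip(0.45)
s=np.load("s.npy"); t=pt(s,-.045,0); o=[np.pi,0,s[2]-np.pi/2]
arm.move_pose([*t,.10],o)
c=arm.read_camera("top")
import cv2,pickle; pickle.dump(c,open("c2.pkl","wb"))
cv2.imwrite("pics/t2.png",cv2.resize(c["pixels"][120:220,170:350],None,fx=4.4,fy=4.4,interpolation=cv2.INTER_CUBIC))
s=arm.read_state(); print(s["eef_pos"],s["width"],s["time_s"])
```

```text
True
[0.46120116 0.08824541 0.04399158] [0.24346144 0.28737625 5.39028935] 5.2167
[0.46118839 0.08825484 0.04397906] [-0.07955628 -1.00397247  5.63584104]
[ 0.43890202 -0.21397545  0.10015229] 0.4510140895449621 7.8417
```

View pics/t2.png

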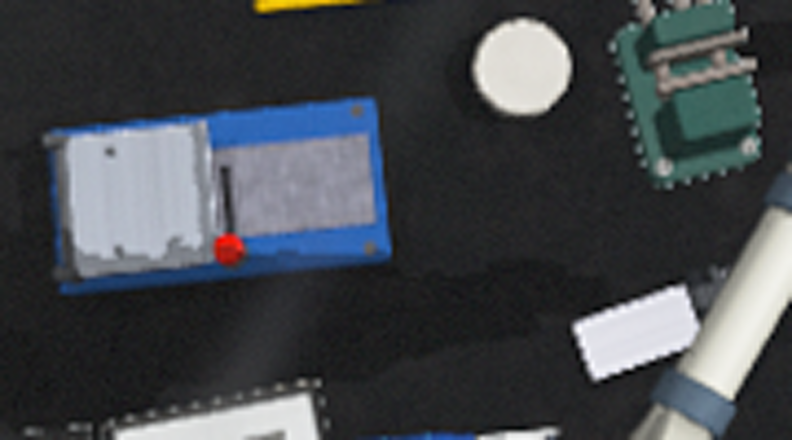

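The tongue is sunk: there is a dark slot at (226,200), and the head stopped at z = 0.044, which is the plunger's stop. Next I grip the strip and hover it in front of the mouth.

Run:
```python
from h import *
from bench import arm
import cv2,pickle
j=np.load("j.npy"); s=np.load("s.npy"); t=pt(s,-.045,0)
print(arm.move_l([*t,.0075],velocity=.06,f_stop=8)); arm.pause(.1); print(arm.read_state()["eef_pos"])
arm.grip(0.0,70); st=arm.read_state(); print(st["width"],st["finger_force"],st["eef_pos"],st["wrist_force"])
arm.move_l([*t,.07],velocity=.1)
o=[np.pi,0,j[2]-np.pi/2]; g=pt(j,-.125,0)
arm.move_l([*g,.07],o,velocity=.1)
arm.move_l([*g,.036],velocity=.05)
arm.pause(.2)
st=arm.read_state(); print(st["width"],st["eef_pos"],st["wrist_force"],st["ft_torque"],st["time_s"])
for n,(a,b,c_,d),k in(("top",(125,200,170,290),6.6),("scene",(150,260,160,340),4.4)):
    c=arm.read_camera(n); pickle.dump(c,open(n+"3.pkl","wb"))
    cv2.imwrite(f"pics/{n}3.png",cv2.resize(c["pixels"][a:b,c_:d],None,fx=k,fy=k,interpolation=cv2.INTER_CUBIC))
```

```text
False
[ 0.43866885 -0.21501961  0.00788977]
0.12033277086637018 69.7844660282135 [ 0.43869153 -0.21505331  0.00786162] [-0.09800495 -0.01043151  2.33638231]
0.12423832190309268 [ 0.51016168 -0.02647018  0.03649242] [-0.92309151  0.25463779 -0.4868333 ] [-0.058209    0.06008811 -0.01891204] 13.9667
```

View pics/top3.png

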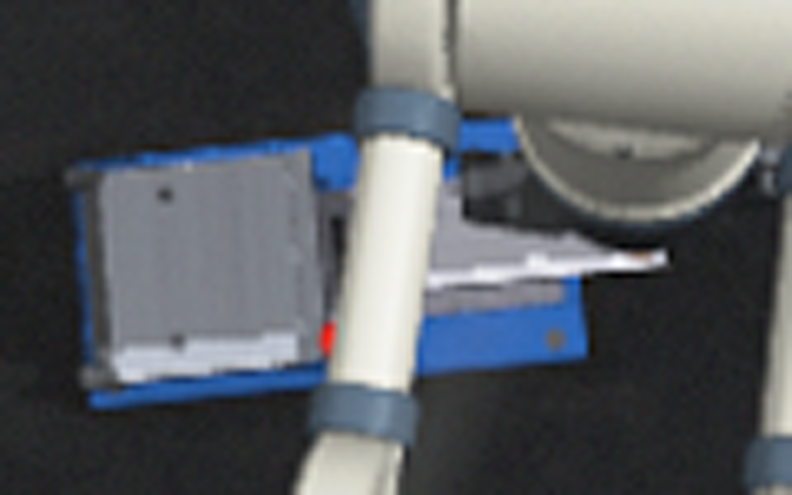

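View pics/scene3.png

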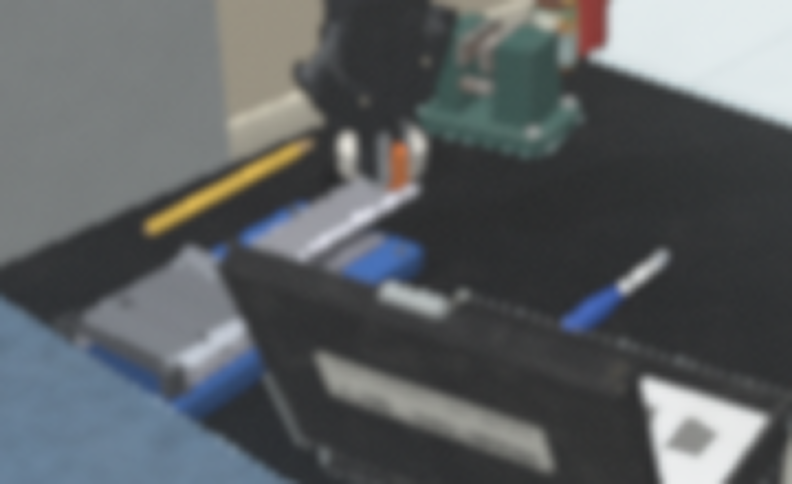

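The strip is held straight and flat over the pad; in the top crop its lower edge runs (440,283)-(665,262), and the mouth is clear. I check the lateral offset, then bring the nose just to the lip and touch the pad.

Run:
```python
from h import *
from bench import arm
import pickle
j=np.load("j.npy"); c=pickle.load(open("top3.pkl","rb"))
C,S=np.cos(j[2]),np.sin(j[2])
for u,v in((440,283),(560,273),(665,262)):
    w=ray(c,(u+.5)/6.6-.5+170,(v+.5)/6.6-.5+125,.031)-j[:2]; print((C*w[0]+S*w[1])*1e3,(-S*w[0]+C*w[1])*1e3)
arm.move_l([*pt(j,-.125,0),.0285],velocity=.04)
arm.move_l([*pt(j,-.096,0),.0285],velocity=.04); arm.pause(.2)
f0=arm.read_state()["wrist_force"]; print(f0)
print(arm.move_l([*pt(j,-.096,0),.022],velocity=.01,f_stop=3)); arm.pause(.2)
s=arm.read_state(); print(s["eef_pos"],s["wrist_force"],s["ft_torque"],s["width"],s["time_s"])
```

```text
-45.314909226133054 16.537086322661786
-92.67565943348649 17.198201087567146
-134.12150222269628 16.886593982198306
[-0.27100275 -0.36847797 -1.09841783]
True
[0.5070706  0.00229643 0.02584327] [-0.92689507 -0.67658315  4.79458532] [0.02334657 0.03217499 0.02330774] 0.12449888042249817 16.075
```

Run:
```python
from h import *
from bench import arm
j=np.load("j.npy"); z=.0261; C,S=np.cos(j[2]),np.sin(j[2])
def rep(m):
    s=arm.read_state(); w=s["eef_pos"][:2]-j[:2]; f=s["wrist_force"]
    print(m,(C*w[0]+S*w[1])*1e3,(-S*w[0]+C*w[1])*1e3,s["eef_pos"][2],"f",f.round(1),"along",round(C*f[0]+S*f[1],1),s["width"],s["time_s"]); return f
arm.move_l([*pt(j,-.096,0),z],velocity=.02); rep("up")
rep(arm.move_l([*pt(j,-.064,0),z],velocity=.03,f_stop=8))
rep(arm.move_l([*pt(j,-.047,0),z],velocity=.012,f_stop=6))
arm.pause(.2); rep("end")
```

```text
up -96.00301245284261 0.12223968502062844 0.02588246662091525 f [-0.7  0.6  1.7] along 0.6 0.1252790054038905 16.325
False -64.15089685770673 0.0214361105651548 0.026074094395037453 f [ 0.1 -0.4 -0.6] along -0.4 0.12367942239062547 17.5417
True -54.328309398111614 0.08496177703337399 0.02586196923725787 f [ 1.5 -0.3  3.5] along -0.5 0.1257943328696868 18.4333
end -54.35209199278819 0.0822146401409608 0.025865048815148298 f [-0.4  0.4  5.7] along 0.4 0.12720522821430807 18.6333
```

Run:
```python
from h import *
from bench import arm
import cv2
j=np.load("j.npy"); C,S=np.cos(j[2]),np.sin(j[2])
def rep(m):
    s=arm.read_state(); w=s["eef_pos"][:2]-j[:2]; f=s["wrist_force"]
    print(m,(C*w[0]+S*w[1])*1e3,s["eef_pos"][2],"f",f.round(1),"along",round(C*f[0]+S*f[1],1),s["ft_torque"].round(2),s["finger_force"]); return f
rep(arm.move_l([*pt(j,-.0505,0),.0261],velocity=.01,f_stop=8)); arm.pause(.2); rep("p")
x=arm.read_state()["eef_pos"]; z=x[2]
for i in range(25):
    z-=.0002; arm.move_l([x[0],x[1],z],velocity=.01); arm.pause(.15)
    if rep(round(z,4))[2]>9.5: break
arm.pause(.7); rep("final"); print(arm.read_state()["time_s"])
for n,(a,b,c_,d),k in(("scene",(160,250,170,300),6),):
    c=arm.read_camera(n)
    cv2.imwrite(f"pics/{n}4.png",cv2.resize(c["pixels"][a:b,c_:d],None,fx=k,fy=k,interpolation=cv2.INTER_CUBIC))
```

```text
True -54.33705567348283 0.025926842670501243 f [ 0.  -0.9  2.9] along -0.9 [ 0.08 -0.07  0.04] 69.84066009521484
p -54.342209107055076 0.025916467933859263 f [ 1.  -0.1  2.1] along -0.2 [ 0.12 -0.07  0.07] 69.83397960662842
0.0257 -54.36322215595751 0.025867151691765913 f [ 0.1 -1.8  4.2] along -1.8 [0.13 0.08 0.01] 70.19540905952454
0.0255 -54.381011000174965 0.025866934827060428 f [-1.  -1.3  5. ] along -1.2 [0.12 0.26 0.07] 70.44015526771545
0.0253 -54.37380852014512 0.025868517470103547 f [-1.5 -0.5  6.8] along -0.3 [0.11 0.31 0.04] 70.61040043830872
0.0251 -54.36984493913522 0.025862328010000154 f [-3.1 -1.3  8. ] along -1.0 [0.11 0.46 0.1 ] 70.76173782348633
0.0249 -54.36653845816523 0.025847359306528383 f [-3.2 -1.4  8.5] along -1.1 [0.13 0.56 0.04] 70.91671228408813
0.0247 -54.374662414920685 0.02586022186807368 f [-4.9 -1.6 10.1] along -1.1 [0.15 0.57 0.02] 71.07203364372253
final -54.37938480176232 0.025848642639030413 f [-5.3 -2.5 10.7] along -2.0 [0.07 0.64 0.03] 71.07067823410034
22.2167
```

View pics/scene4.png

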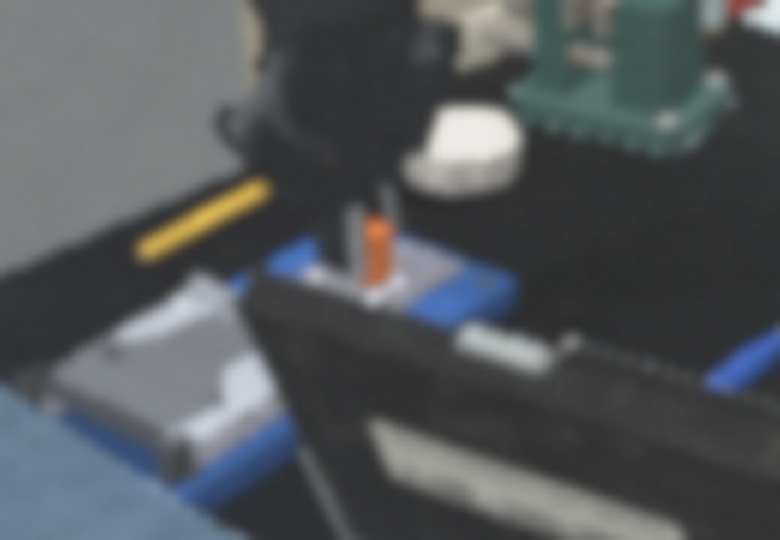

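The strip is held on the pad with its nose under the leaf. The leaf lies flat, the slide stopped twice at the same place within 0.4 mm of the expected home position, and the press reads about 10.7 N.

```bash
python3 -c "
from bench import arm
print(arm.hand_in())"
```

```text
the job is handed in; nothing more can be done
None
```

The job is handed in, with no verdict returned: the plunger is at its stop, and the strip is under the flat-lying leaf, within about 0.4 mm of fully home against the stop bar by my fit, still gripped and pressed on the pad with about 10.7 N.

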